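Fetch the clipped tea canister from behind the tins for the gift box

ROBOT

A 6-joint arm with a two-finger parallel gripper is mounted at the origin on the work surface. World frame = base frame: x ahead of the robot, y to its left, z up, the work surface at z = 0. Lengths are in m, angles in rad, forces in N, time in s.
With the tool pointing down it reaches from about 0.35 to 0.975 m from the base axis. Payload 17.4 kg.
Tool frame: the origin (TCP) lies midway between the tips of the shut fingers; the grasp point (between the pads) lies 19 mm behind it; z points along the fingers, y is the line along which they close (so a half turn about z gives the same grasp; the last joint's range is limited). The gripper opens to 85 mm and grips with 20 to 120 N. Pads are 22 mm wide; open, the fingers measure 114 mm over their backs; the gripper's body (76 mm by 85 mm) begins 54 mm behind the grasp point. The pads swing forward as they close: fully open they stand 13 mm farther back than shut.
Start: joints at [1.273, 0.116, 1.442, -0, 1.584, -0.038], TCP at [0.173, 0.652, 0.231] pointing down, gripper open.
Joint ranges: [-2.83, 2.83], [-0.83, 2.19], [0.07, 2.5], [-1.14, 4.28], [0.01, 3], [-2.97, 2.97]. Speed limits (rad/s): [1.89, 1.89, 2.22, 3.14, 3.14, 3.14].

INTERFACE

Orientations are given as a unit quaternion [x, y, z, w].
In Python, from rig import env, imaging gives the robot as it stands.
- The arm moves only by the tool arm_command, never from a script. Its argument "commands" is a list of rows, each a list of 2 entries, a list of its own where there are three numbers: the shift along the tool's x, y, z in cm, then the turn, a rotation vector about the tool's x, y, z in rad. In form: [[[dx, dy, dz], [rx, ry, rz]], ...]. A call has 1 to 20 rows; each row is the pose to reach, as a shift and turn from the pose commanded when the call began, along the tool's axes at that moment; what a row does not reach only later rows make up. A row lasts 1/10 s, in which the tool goes at most 50 mm and 8.59 degrees, less where a joint would pass 70% of its speed; a pose out of reach is approached as far as the arm can. A call with a gripper value outside its range is refused whole. "gripper" is the finger opening in cm, from 0 to 8.54, set as the call begins (left out, the last holds). The fingers move at their own pace and stop on an object; "squeeze" is the grip in N (left out, the last holds). Time passes only in rows, so rows that repeat a pose let the fingers close. It gives the time, the measured TCP pose, the force, the opening and the grip force at its end, in the units of the state.
- env.read_state(): the state, without advancing time (a new reading comes with each control period).
- imaging.capture(name): name is "side" or "top"; returns a dict with "img" (384x512x3 uint8, blue, green, red), "z_map" (384x512 float32, m along the optical axis (not along the pixel's ray), 0 where there is no reading), "fov_y" (degrees; the focal length in pixels is half the picture's height over the tangent of half this angle, whatever the lens; pixels are square), "cx", "cy" (the principal point, pixels), "extrinsics" (4x4, takes a point from camera to world coordinates). Camera axes: x right, y up, looking along -z (the intrinsics and any distortion apply to the point x, -y, -z); pixel columns grow to the right and rows downward; lengths in m; the calibration is good to about 2 mm. A picture is of the moment at which its call begins.
- env.hand_in(): hands the job in; it is judged then, once.
The state is a dict: "t": time; "joint_pos": joint angles; "qd": joint speeds; "joint_torque": joint torques, N m; "position": TCP position; "tool_rot": TCP orientation; "force": force on the tool from outside, world axes, zero at the start; "torque": the same for the moment, N m; "opening": opening from 0.0 (shut) to 1.0 (fully open); "grip_force": force on a finger pad.
Only numpy, scipy, OpenCV 4.12 (cv2) and the standard library are available. Lean on these libraries where they do the work, as an engineer would, in place of code of your own. Each camera call takes 0.05 s, during which the arm holds its last target. There are 200 camera calls.

TASK

Add the slim tea canister to the gift box: first move the square tin and the round tin off the display stand onto the serving board, then ease the canister forwards out of its spring clip and stand it in the empty half of the gift box, and only then put each tin back where it stood on the stand. Keep tins and canister upright throughout, let go of everything, and leave the honey jar, the cup and the dish alone.

Things in the scene. Friction and masses are not known exactly. Their poses are not given: they have to be found in the camera images.
- stand: Fixed wooden display stand. Origin on the table under the canister's axis; +x points to the stand's back, away from the robot at yaw 0. Base plate 12 mm thick, x -155 to +45, y -100 to +100 mm; things on it rest 12 mm above the table. Two grey felt patches, 66 mm square, at x -85, y -48 and +48 mm: a tin on each. A post behind the canister (x +19 to +43 mm, top z 90 mm) holds the clip.
- clip (a point): Steel C-shaped spring clip on the post, around the canister's neck; point on its axis 79 mm above the table, axes as the stand. 16 mm high, 48 mm wide, open to -x; its lips, small rollers, reach x = -15 mm. Raise the canister 2 mm first (5 mm play under the jaws; else its foot drags and it tips), then a level pull to -x of 2 to 6 N snaps it out; it is clear to lift after 45 mm.
- canister: Slim upright tea canister, aluminium with dark wooden lid, about 160 g. Origin at the centre of its underside, z up. Wide lower part 48 mm diameter, 54 mm high; neck and lid above it 36 mm diameter; total height 120 mm, lid from 90 mm up. Starts upright on the stand at the stand's origin, in the clip. Grip it by the lid, above the clip, best front and back.
- square_tin: Brass-coloured square tin, 54 x 54 mm, 95 mm high (top 11 mm is a 50 mm square lid), dark panels on its x faces, about 220 g. Origin at the centre of its underside, sides along its x and y. Starts on one of the felt patches (within 5 mm, turned up to 0.1 rad to the stand); it must return to where it started.
- round_tin: Black round straight-sided tin with steel lid, 55 mm diameter, 85 mm high, about 200 g. Origin at the centre of its underside. Starts on the other felt patch (within 5 mm); it must return to where it started. About 40 mm is free between the two tins, and over 30 mm between each tin and the canister.
- board: Fixed light wooden serving board lying on the counter, empty: 210 mm along its x, 120 mm along its y, 12 mm thick. Origin at the centre of its underside. The side area for the two tins, room for both along its x. On the robot's left or right.
- gift_box: Fixed cardboard gift box, open, 200 mm (x) by 120 mm (y), 55 mm high, walls and floor 4 mm. Origin under its centre. A wall at x = 0 halves it: the +x half, away from the robot, holds a coffee bag (89 mm high) and a small bottle; the -x half is empty, 94 x 112 mm inside, centred at x = -50 mm, y = 0, floor 4 mm above the table. On the side opposite the board.
- honey_jar: Bystander: a closed jar, 60 mm diameter, 85 mm high, beside the back of the stand on the left. Origin at its underside. Leave alone.
- cup: Bystander: a white cup, 76 mm diameter, 70 mm high, beside the back of the stand on the right. Origin at its underside. Leave alone.
- dish: Bystander: a low dark dish, 60 mm diameter, 20 mm high, between the stand and the robot. Origin at its underside. Leave alone.

How it is judged:
By the outcome, as a careful person would: the job done as asked, in the order asked, and still so for the second after the job is handed in, with the robot touching nothing.
It also fails if it takes over 136 s, if anything falls off the work surface, if the arm or the gripper's body presses on something with over 40 N, if the wrist force passes 120 N, or if a joint passes its speed limit or range.

## Working session

There is one attempt and no reset: what is moved stays moved. The work goes in short steps, Python scripts to look and compute and a tool call to move; the robot and the scene stay as the last step left them, time stands still between calls to the robot, and variables do not carry over. Pictures are saved under pics/ and viewed, at most 14 in all, crops included, and the job is handed in when it is done.

Besides the shell and the picture viewer there is one more tool, called after "Call:" as name([rows], argument=value, ...), one row to a line, values as JSON. arm_command: Moves the arm, as the interface text tells. Its arguments: {"type":"object","properties":{"commands":{"type":"array","items":{"type":"array"}},"gripper":{"type":"number"},"squeeze":{"type":"number"}},"required":["commands"]}

```bash
mkdir -p pics; python3 - <<'E'
from rig import env, imaging
import cv2, numpy as np
s=env.read_state(); print(s)
for n in("top","side"):
    c=imaging.capture(n); cv2.imwrite(f"pics/{n}0.png",c["img"]); np.savez(f"{n}0.npz",**c)
    print(n,c["fov_y"],c["cx"],c["cy"],c["extrinsics"],[k for k in c])
E
```

```text
{'t': 0.0, 'joint_pos': array([ 1.27321250e+00,  1.16517073e-01,  1.44229769e+00,  1.83333187e-05,
        1.58401622e+00, -3.78024404e-02]), 'qd': array([ 0.00177922,  0.00096172,  0.00082248, -0.00102318,  0.00190162,
       -0.00114602]), 'joint_torque': array([-1.05479299e-03, -7.32000375e+01, -6.32488132e+01, -1.63325954e-04,
        6.25183675e-03, -2.20016210e-05]), 'position': array([0.17333199, 0.65215461, 0.23052108]), 'tool_rot': array([ 1.29525620e-01,  9.91575882e-01, -6.08947358e-04, -1.12380723e-04]), 'force': array([0.95789782, 0.29023569, 0.29819736]), 'torque': array([0.02080403, 0.00817001, 0.02209757]), 'grip_force': 0.0, 'opening': 1.0006305194093876}
top 50.11055814932643 253.88000842807267 195.5325577101913 [[ 0.02392411  0.99061895 -0.13454268  0.39893281]
 [-0.99969465  0.02453859  0.00291054  0.01154319]
 [ 0.00618472  0.13443197  0.99090352  1.04744795]
 [ 0.          0.          0.          1.        ]] ['img', 'z_map', 'fov_y', 'cx', 'cy', 'extrinsics']
side 56.786615697851424 253.00508340223885 193.5613259391565 [[ 0.80277746  0.31132513 -0.50855188  0.05549735]
 [-0.59618473  0.40392972 -0.69383323 -0.63236686]
 [-0.01058851  0.86018454  0.50987296  0.54550045]
 [ 0.          0.          0.          1.        ]] ['img', 'z_map', 'fov_y', 'cx', 'cy', 'extrinsics']
```

View pics/top0.png

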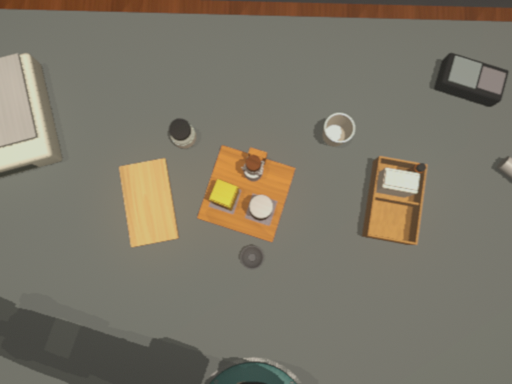

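View pics/side0.png

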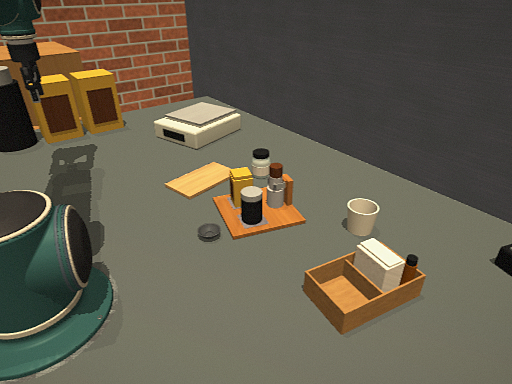

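The top picture shows the board at left (149,202), the stand centred near (247,193), the square tin at (224,194), the round tin at (261,207), the canister lid at (254,162), the gift box at (397,200) and the dish at (252,257). The side view agrees with this.

```bash
cat > h.py <<'E'
import numpy as np, cv2
def cloud(c):
    z=c["z_map"]; H,W=z.shape; f=H/2/np.tan(np.radians(float(c["fov_y"]))/2)
    v,u=np.mgrid[0:H,0:W]; x=(u-c["cx"])/f*z; y=-(v-c["cy"])/f*z
    P=np.stack([x,y,-z,np.ones_like(z)],-1)@np.array(c["extrinsics"]).T
    P=P[...,:3]; P[z<=0]=np.nan; return P
def rect(p):
    (c,s,a)=cv2.minAreaRect((p[:,:2]*1000).astype(np.float32)); return np.round(c,1),np.round(s,1),round(a,1)
def win(P,u,v,r,z0,z1):
    q=P[v-r:v+r+1,u-r:u+r+1].reshape(-1,3); return q[(q[:,2]>z0)&(q[:,2]<z1)]
E
python3 - <<'E'
from h import *
c=np.load("top0.npz"); P=cloud(c)
for n,u,v,r,a,b in [("table",300,300,8,-1,1),("sq",224,194,18,.09,.13),("rd",261,207,18,.085,.12),("can",254,162,12,.115,.15),("board",149,202,50,.006,.03),("stand",247,193,56,.005,.022),("box",397,200,52,.045,.065),("boxfloor",390,219,10,-.01,.02),("bag",401,181,25,.075,.12),("dish",252,257,14,.008,.04),("honey",182,131,16,.07,.12),("cup",339,128,18,.06,.1)]:
    q=win(P,u,v,r,a,b); print(n,len(q),"z",np.round(np.nanmedian(q[:,2])*1000,1),"mean",np.round(q.mean(0)*1000,1),*rect(q))
Q=cloud(np.load("side0.npz"));print("side table",np.nanmedian(Q[300:310,200:210,2]))
for n,lo,hi in [("sq",.09,.12),("can",.122,.15)]:
    pass
E
```

```text
table 288 z 0.7 mean [ 281.8 -112.6    0.8] [ 281.7 -112.6] [39.9 40.7] 0.7
sq 530 z 106.9 mean [531.2  80.6 105.8] [533.2  81.4] [54.3 54.2] 70.0
rd 431 z 97.4 mean [503.7  -6.5  97.3] [503.9  -7.2] [51.9 53.6] 2.6
can 208 z 132.3 mean [598.7  13.5 131.6] [599.7  13.5] [34.2 34.3] 66.1
board 3927 z 12.2 mean [516.1 276.5  12.2] [526.1 266.2] [236.4 238.9] 8.5
stand 4644 z 12.4 mean [542.3  27.   12.4] [548.2  26.9] [289.2 285.5] 2.3
box 869 z 54.2 mean [ 537.9 -340.5   53.3] [ 533.4 -341.1] [122.6 200.9] 81.0
boxfloor 437 z 4.7 mean [ 488.9 -339.7    4.7] [ 488.8 -339.6] [52.5 54.2] 0.1
bag 834 z 88.1 mean [ 577.8 -342.1   87.2] [ 587.8 -346.6] [95.5 76.6] 80.9
dish 372 z 14.9 mean [384.9  11.2  15.3] [386.2  10.8] [56.4 57. ] 1.3
honey 393 z 84.7 mean [687.2 192.9  84.4] [688.  193.8] [51.5 51.2] 47.0
cup 220 z 69.1 mean [ 709.3 -197.8   68.3] [ 706.1 -196.5] [73.7 74.5] 3.1
side table 0.0005675407685684641
```

```bash
python3 - <<'E'
from h import *
c=np.load("top0.npz"); P=cloud(c)
def comp(u,v,a,b):
    m=((P[...,2]>a)&(P[...,2]<b)).astype(np.uint8)
    m=cv2.morphologyEx(m,cv2.MORPH_OPEN,np.ones((3,3)))
    n,l=cv2.connectedComponents(m); return P[l==l[v,u]]
print("board",rect(comp(149,202,.007,.02)))
print("stand",rect(comp(240,220,.007,.02)))
# robust tin tops: lid-only
for n,u,v,a,b in [("sqlid",224,194,.1035,.112),("rd",261,207,.093,.102),("can",254,162,.128,.138)]:
    q=win(P,u,v,18,a,b); print(n,len(q),q.mean(0)*1000,rect(q))
Q=cloud(np.load("side0.npz")).reshape(-1,3); Q=Q[~np.isnan(Q[:,0])]
for n,x,y,a,b in [("sqlid",.533,.081,.1035,.112),("rd",.504,-.007,.094,.102),("can",.5995,.0135,.128,.138)]:
    q=Q[(abs(Q[:,0]-x)<.045)&(abs(Q[:,1]-y)<.045)&(Q[:,2]>a)&(Q[:,2]<b)]; print("side",n,len(q),q.mean(0)*1000,rect(q))
E
```

```text
board (array([517.6, 278. ]), array([210.1, 121.6]), 12.5)
stand (array([547.3,  29.1]), array([199.9, 200.2]), 73.8)
sqlid 457 [532.65972521  81.29016253 107.27757212] (array([533.1,  81.5]), array([50.2, 49.8]), 69.5)
rd 428 [503.76976876  -6.47314334  97.34684433] (array([503.9,  -7.2]), array([51.9, 53.6]), 2.6)
can 190 [599.79944858  13.54226736 132.46057483] (array([599.7,  13.8]), array([34.2, 33.9]), 62.7)
side sqlid 174 [534.67114255  75.28993611 107.15690226] (array([536.2,  77.2]), array([51.5, 49.8]), 67.1)
side rd 210 [505.62042992 -11.93433126  97.15779162] (array([506.6, -10.5]), array([51.9, 53.7]), 76.6)
side can 80 [601.13968343   7.9884189  131.80218044] (array([601.8,   9.3]), array([30.6, 31.9]), 49.1)
```

```bash
cat > go.py <<'E'
# go.py x y z yang : shift (cm, tool axes) and turn for TCP target (mm), tool-y world angle (deg)
import sys, numpy as np
from rig import env
from scipy.spatial.transform import Rotation as R
def go(x,y,z,ya):
    s=env.read_state(); r=R.from_quat(s["tool_rot"]); d=r.inv().apply(np.array([x,y,z])/1000-s["position"])*100
    a=np.radians(ya); T=R.from_matrix(np.array([[np.sin(a),np.cos(a),0],[-np.cos(a),np.sin(a),0],[0,0,-1]]).T.T)
    v=(r.inv()*T).as_rotvec()
    print("shift",np.round(d,2),"turn",np.round(v,3),"j",np.round(s["joint_pos"],2),"t",s["t"],"p",np.round(s["position"]*1000,1))
for a in sys.argv[1:]: go(*map(float,a.split(",")))
E
python3 go.py 534.5,79.5,180,69.5 534.5,79.5,50,69.5
```

```text
Traceback (most recent call last):
  File "go.py", line 10, in <module>
    for a in sys.argv[1:]: go(*map(float,a.split(",")))
                           ~~^^^^^^^^^^^^^^^^^^^^^^^^^^
  File "go.py", line 7, in go
    a=np.radians(ya); T=R.from_matrix(np.array([[np.sin(a),np.cos(a),0],[-np.cos(a),np.sin(a),0],[0,0,-1]]).T.T)
                        ~~~~~~~~~~~~~^^^^^^^^^^^^^^^^^^^^^^^^^^^^^^^^^^^^^^^^^^^^^^^^^^^^^^^^^^^^^^^^^^^^^^^^^^^
  File "scipy/spatial/transform/_rotation.pyx", line 1143, in scipy.spatial.transform._rotation.Rotation.from_matrix
ValueError: Non-positive determinant (left-handed or null coordinate frame) in rotation matrix 0: [[ 0.93667219  0.35020738  0.        ]
 [-0.35020738  0.93667219  0.        ]
 [ 0.          0.         -1.        ]].
```

```bash
sed -i 's/R.from_matrix(.*$/R.from_matrix(np.array([[-np.sin(a),np.cos(a),0],[np.cos(a),np.sin(a),0],[0,0,-1]]))/' go.py
python3 go.py 534.5,79.5,180,69.5 534.5,79.5,50,69.5
```

```text
shift [-49.61 -46.07   5.11] turn [-0.001  0.     0.098] j [ 1.27  0.12  1.44 -0.    1.58 -0.04] t 0.1 p [173.3 652.2 230.6]
shift [-49.61 -46.05  18.11] turn [-0.001  0.     0.098] j [ 1.27  0.12  1.44 -0.    1.58 -0.04] t 0.1 p [173.3 652.2 230.6]
```

Call:
arm_command([
  [[-3,-2.8,0.3],[0,0,0.01]],
  [[-8,-7.4,0.8],[0,0,0.02]],
  [[-12,-11,1.2],[0,0,0.03]],
  [[-16,-15,1.7],[0,0,0.04]],
  [[-20,-18.6,2],[0,0,0.05]],
  [[-24,-22.3,2.5],[0,0,0.06]],
  [[-28,-26,3],[0,0,0.07]],
  [[-32,-29.7,3.3],[0,0,0.08]],
  [[-36,-33.4,3.7],[0,0,0.09]],
  [[-40,-37.1,4.1],[0,0,0.098]],
  [[-43,-40,4.5],[0,0,0.098]],
  [[-46,-42.7,4.8],[0,0,0.098]],
  [[-48.5,-45,5],[0,0,0.098]],
  [[-49.6,-46.05,5.1],[0,0,0.098]],
  [[-49.6,-46.05,5.1],[0,0,0.098]],
  [[-49.6,-46.05,5.1],[0,0,0.098]],
  [[-49.6,-46.05,5.1],[0,0,0.098]],
  [[-49.6,-46.05,5.1],[0,0,0.098]],
], gripper=7.2, squeeze=40)

```text
t: 1.9
position: [0.5341, 0.0808, 0.1805]
tool_rot: [0.177, 0.984, 0.0, 0.0]
force: [-1.3, 1.2, 0.7]
opening: 0.846
grip_force: 0.0
```

```bash
python3 go.py 534.5,79.5,50,69.5; python3 - <<'E'
from rig import imaging
from h import *
I=[]
for n in("top","side"):
    c=imaging.capture(n); np.savez(n+"1.npz",**c); I.append(c["img"])
a=cv2.resize(I[0][100:280,140:340],(444,400),interpolation=cv2.INTER_CUBIC)
b=cv2.resize(I[1][90:250,190:350],(356,400)[:2] if 0 else (350,400),interpolation=cv2.INTER_CUBIC)
cv2.imwrite("pics/a1.png",np.hstack([a,b]))
E
```

```text
shift [-0.08 -0.11 13.05] turn [0.    0.    0.001] j [ 0.1  -0.16  1.8   0.    1.51 -1.11] t 1.9 p [534.1  80.8 180.5]
```

View pics/a1.png

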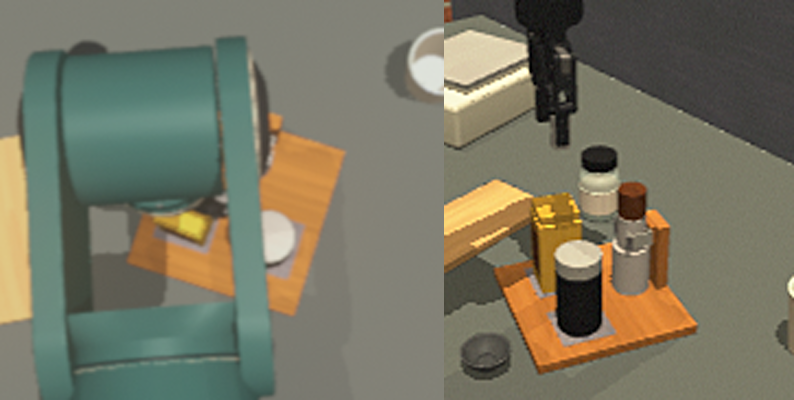

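The gripper hangs above the square tin with its fingers at crop (560,120), and the tin lid is at crop (557,205), in line below. I'm going down.

Call:
arm_command([
  [[-0.1,-0.1,1.5],[0,0,0]],
  [[-0.1,-0.1,3.5],[0,0,0]],
  [[-0.1,-0.1,5.5],[0,0,0]],
  [[-0.1,-0.1,7],[0,0,0]],
  [[-0.1,-0.1,8.5],[0,0,0]],
  [[-0.1,-0.1,10],[0,0,0]],
  [[-0.1,-0.1,11.5],[0,0,0]],
  [[-0.1,-0.1,12.5],[0,0,0]],
  [[-0.1,-0.1,13],[0,0,0]],
  [[-0.1,-0.1,13],[0,0,0]],
  [[-0.1,-0.1,13],[0,0,0]],
])

```text
t: 3.1
position: [0.5354, 0.0786, 0.0508]
tool_rot: [0.178, 0.984, 0.0, 0.0]
force: [0.1, 0.4, 0.8]
opening: 0.844
grip_force: 0.0
```

Call:
arm_command([
  [[0,0,0],[0,0,0]],
  [[0,0,0],[0,0,0]],
  [[0,0,0],[0,0,0]],
  [[0,0,0],[0,0,0]],
  [[0,0,0],[0,0,0]],
  [[0,0,0],[0,0,0]],
  [[0,0,0],[0,0,0]],
  [[0,0,0],[0,0,0]],
], gripper=4.8, squeeze=40)

```text
t: 3.9
position: [0.5356, 0.0787, 0.0512]
tool_rot: [0.178, 0.984, 0.0, 0.001]
force: [0.1, 0.9, 6.5]
opening: 0.625
grip_force: 43.1
```

```bash
python3 go.py 534.5,79.5,50,69.5 534.5,79.5,140,69.5 570,286,140,69.5 570,286,50,69.5
```

```text
shift [0.13 0.04 0.12] turn [0.001 0.001 0.   ] j [ 0.1  -0.07  1.93  0.    1.28 -1.11] t 3.9 p [535.6  78.7  51.2]
shift [ 0.12  0.04 -8.88] turn [0.001 0.001 0.   ] j [ 0.1  -0.07  1.93  0.    1.28 -1.11] t 3.9 p [535.6  78.7  51.2]
shift [ 4.02 20.63 -8.87] turn [0.001 0.001 0.   ] j [ 0.1  -0.07  1.93  0.    1.28 -1.11] t 3.9 p [535.6  78.7  51.2]
shift [ 4.03 20.62  0.13] turn [0.001 0.001 0.   ] j [ 0.1  -0.07  1.93  0.    1.28 -1.11] t 3.9 p [535.6  78.7  51.2]
```

Call:
arm_command([
  [[0,0,-0.5],[0,0,0]],
  [[0,0,-2],[0,0,0]],
  [[0,0,-4],[0,0,0]],
  [[0,0,-6],[0,0,0]],
  [[0,0,-7.5],[0,0,0]],
  [[0.2,1,-8],[0,0,0]],
  [[0.6,3,-8],[0,0,0]],
  [[1.1,5.5,-8],[0,0,0]],
  [[1.6,8,-8],[0,0,0]],
  [[2.1,10.5,-8],[0,0,0]],
  [[2.6,13,-8],[0,0,0]],
  [[3,15.5,-8],[0,0,0]],
  [[3.5,18,-8],[0,0,0]],
  [[3.8,19.5,-8],[0,0,0]],
  [[4,20.3,-8],[0,0,0]],
  [[4,20.6,-8],[0,0,0]],
  [[4,20.6,-8],[0,0,0]],
])

```text
t: 5.6
position: [0.5697, 0.2853, 0.1302]
tool_rot: [0.178, 0.984, -0.0, -0.0]
force: [-0.2, -0.3, -2.8]
opening: 0.628
grip_force: 42.8
```

Call:
arm_command([
  [[0,0,0.5],[0,0,0]],
  [[0,0,2],[0,0,0]],
  [[0,0,3.5],[0,0,0]],
  [[0,0,5],[0,0,0]],
  [[0,0,6],[0,0,0]],
  [[0,0,7],[0,0,0]],
  [[0,0,7.5],[0,0,0]],
  [[0,0,7.8],[0,0,0]],
  [[0,0,7.9],[0,0,0]],
  [[0,0,7.95],[0,0,0]],
  [[0,0,7.95],[0,0,0]],
])

```text
t: 6.7
position: [0.5699, 0.2857, 0.0513]
tool_rot: [0.178, 0.984, 0.0, 0.0]
force: [-1.0, -0.7, -2.8]
opening: 0.626
grip_force: 42.9
```

Call:
arm_command([
  [[0,0,0],[0,0,0]],
  [[0,0,0],[0,0,0]],
  [[0,0,0],[0,0,0]],
  [[0,0,0],[0,0,0]],
  [[0,0,0],[0,0,0]],
], gripper=7.2)

```text
t: 7.2
position: [0.5698, 0.2856, 0.0509]
tool_rot: [0.178, 0.984, 0.0, 0.0]
force: [-0.2, 1.2, 0.6]
opening: 0.845
grip_force: 0.0
```

```bash
python3 go.py 570,286,150,69.5 505.2,-8.8,150,73.8 505.2,-8.8,44,73.8
```

```text
shift [-0.01  0.05 -9.91] turn [0. 0. 0.] j [ 0.42  0.14  1.71 -0.    1.29 -0.79] t 7.2 p [569.8 285.6  50.9]
shift [ -4.26 -29.83  -9.91] turn [ 0.     0.    -0.075] j [ 0.42  0.14  1.71 -0.    1.29 -0.79] t 7.2 p [569.8 285.6  50.9]
shift [ -4.26 -29.84   0.69] turn [ 0.     0.    -0.075] j [ 0.42  0.14  1.71 -0.    1.29 -0.79] t 7.2 p [569.8 285.6  50.9]
```

Call:
arm_command([
  [[0,0,-1],[0,0,0]],
  [[0,0,-3],[0,0,0]],
  [[0,0,-5.5],[0,0,0]],
  [[0,0,-8],[0,0,0]],
  [[0,0,-9.5],[0,0,0]],
  [[-0.3,-2,-9.9],[0,0,-0.01]],
  [[-0.8,-5.5,-9.9],[0,0,-0.02]],
  [[-1.3,-9,-9.9],[0,0,-0.03]],
  [[-1.8,-12.5,-9.9],[0,0,-0.04]],
  [[-2.3,-16,-9.9],[0,0,-0.05]],
  [[-2.8,-19.5,-9.9],[0,0,-0.06]],
  [[-3.3,-23,-9.9],[0,0,-0.075]],
  [[-3.8,-26.5,-9.9],[0,0,-0.075]],
  [[-4.1,-28.8,-9.9],[0,0,-0.075]],
  [[-4.26,-29.8,-9.9],[0,0,-0.075]],
  [[-4.26,-29.8,-9.9],[0,0,-0.075]],
  [[-4.26,-29.8,-9.9],[0,0,-0.075]],
])

```text
t: 8.9
position: [0.5055, -0.0079, 0.1499]
tool_rot: [0.141, 0.99, 0.0, 0.0]
force: [-0.3, -0.1, -0.3]
opening: 0.842
grip_force: 0.0
```

```bash
python3 go.py 505.2,-8.8,44,73.8; python3 - <<'E'
from rig import imaging
from h import *
for n in("top","side"):
    c=imaging.capture(n); q=cloud(c).reshape(-1,3); np.savez(n+"2.npz",**c)
    q=q[(abs(q[:,0]-.57)<.045)&(abs(q[:,1]-.286)<.045)&(q[:,2]>.1035)&(q[:,2]<.112)]
    print(n,len(q)); 
    if len(q)>30: print(q.mean(0)*1000,rect(q))
E
```

```text
shift [ 0.   -0.1  10.59] turn [ 0.  0. -0.] j [-0.07 -0.23  1.9   0.    1.47 -1.35] t 8.9 p [505.5  -7.9 149.9]
top 449
[565.85007405 285.10373088 107.07384906] (array([566.3, 285.4]), array([50.5, 49.9]), 69.7)
side 115
[567.88591843 278.6930674  107.12237261] (array([569.1, 280.4]), array([50.5, 49.4]), 69.9)
```

Call:
arm_command([
  [[0,0.2,1.5],[0,0,0]],
  [[0,0.2,3],[0,0,0]],
  [[0,0.2,4.5],[0,0,0]],
  [[0,0.2,6],[0,0,0]],
  [[0,0.2,7.5],[0,0,0]],
  [[0,0.2,9],[0,0,0]],
  [[0,0.2,10],[0,0,0]],
  [[0,0.2,10.5],[0,0,0]],
  [[0,0.2,10.5],[0,0,0]],
  [[0,0.2,10.5],[0,0,0]],
])

```text
t: 10.0
position: [0.5061, -0.0066, 0.0453]
tool_rot: [0.141, 0.99, 0.0, 0.0]
force: [-1.0, -0.3, -0.1]
opening: 0.842
grip_force: 0.0
```

Call:
arm_command([
  [[0,0,0],[0,0,0]],
  [[0,0,0],[0,0,0]],
  [[0,0,0],[0,0,0]],
  [[0,0,0],[0,0,0]],
  [[0,0,0],[0,0,0]],
  [[0,0,0],[0,0,0]],
  [[0,0,0],[0,0,0]],
  [[0,0,0],[0,0,0]],
], gripper=4.8)

```text
t: 10.8
position: [0.5063, -0.0066, 0.0457]
tool_rot: [0.141, 0.99, 0.0, 0.001]
force: [-0.7, 0.5, 5.9]
opening: 0.633
grip_force: 42.5
```

```bash
python3 go.py 470,268,140,73.8
```

```text
shift [11.13 25.36 -9.44] turn [ 0.     0.001 -0.   ] j [-0.06 -0.14  2.01  0.    1.28 -1.35] t 10.8 p [506.3  -6.6  45.7]
```

Call:
arm_command([
  [[0,0,-0.5],[0,0,0]],
  [[0,0,-2],[0,0,0]],
  [[0,0,-4],[0,0,0]],
  [[0,0,-6],[0,0,0]],
  [[0,0,-7.5],[0,0,0]],
  [[0.5,1.1,-8],[0,0,0]],
  [[1.5,3.4,-8],[0,0,0]],
  [[2.7,6.1,-8],[0,0,0]],
  [[3.9,8.9,-8],[0,0,0]],
  [[5.1,11.6,-8],[0,0,0]],
  [[6.3,14.3,-8],[0,0,0]],
  [[7.5,17,-8],[0,0,0]],
  [[8.7,19.8,-8],[0,0,0]],
  [[9.9,22.5,-8],[0,0,0]],
  [[10.7,24.4,-8],[0,0,0]],
  [[11.1,25.2,-8],[0,0,0]],
  [[11.1,25.4,-8],[0,0,0]],
  [[11.1,25.4,-8],[0,0,0]],
])

```text
t: 12.6
position: [0.47, 0.2681, 0.1246]
tool_rot: [0.141, 0.99, -0.0, -0.0]
force: [0.6, 0.2, -2.8]
opening: 0.633
grip_force: 43.0
```

Call:
arm_command([
  [[0,0,0.5],[0,0,0]],
  [[0,0,2],[0,0,0]],
  [[0,0,3.5],[0,0,0]],
  [[0,0,5],[0,0,0]],
  [[0,0,6],[0,0,0]],
  [[0,0,7],[0,0,0]],
  [[0,0,7.5],[0,0,0]],
  [[0,0,7.8],[0,0,0]],
  [[0,0,7.9],[0,0,0]],
  [[0,0,7.95],[0,0,0]],
  [[0,0,7.95],[0,0,0]],
])

```text
t: 13.7
position: [0.4703, 0.2684, 0.0457]
tool_rot: [0.141, 0.99, 0.0, 0.0]
force: [-0.1, 0.5, -3.6]
opening: 0.633
grip_force: 43.0
```

Call:
arm_command([
  [[0,0,0],[0,0,0]],
  [[0,0,0],[0,0,0]],
  [[0,0,0],[0,0,0]],
  [[0,0,0],[0,0,0]],
  [[0,0,0],[0,0,0]],
], gripper=7.2)

```text
t: 14.2
position: [0.4701, 0.2683, 0.0454]
tool_rot: [0.141, 0.99, 0.0, 0.0]
force: [0.6, -0.5, 0.2]
opening: 0.845
grip_force: 0.0
```

```bash
python3 go.py 470,268,190,73.8 601,15,190,-16.2 601,15,98,-16.2
```

```text
shift [  0.    -0.03 -14.46] turn [ 0.  0. -0.] j [ 0.47 -0.06  1.93 -0.    1.27 -0.82] t 14.2 p [470.1 268.3  45.4]
shift [-19.64 -20.67 -14.46] turn [0.    0.    1.571] j [ 0.47 -0.06  1.93 -0.    1.27 -0.82] t 14.2 p [470.1 268.3  45.4]
shift [-19.63 -20.67  -5.26] turn [0.    0.    1.571] j [ 0.47 -0.06  1.93 -0.    1.27 -0.82] t 14.2 p [470.1 268.3  45.4]
```

Call:
arm_command([
  [[0,0,-1],[0,0,0]],
  [[0,0,-3.5],[0,0,0]],
  [[0,0,-7],[0,0,0]],
  [[0,0,-10.5],[0,0,0.05]],
  [[0,0,-13.5],[0,0,0.15]],
  [[-1,-1,-14.5],[0,0,0.28]],
  [[-3,-3,-14.5],[0,0,0.41]],
  [[-5,-5.2,-14.5],[0,0,0.54]],
  [[-7,-7.3,-14.5],[0,0,0.67]],
  [[-9,-9.4,-14.5],[0,0,0.8]],
  [[-11,-11.5,-14.5],[0,0,0.93]],
  [[-13,-13.6,-14.5],[0,0,1.06]],
  [[-15,-15.7,-14.5],[0,0,1.19]],
  [[-17,-17.8,-14.5],[0,0,1.32]],
  [[-18.7,-19.7,-14.5],[0,0,1.45]],
  [[-19.5,-20.5,-14.5],[0,0,1.571]],
  [[-19.65,-20.67,-14.5],[0,0,1.571]],
  [[-19.65,-20.67,-14.5],[0,0,1.571]],
  [[-19.65,-20.67,-14.5],[0,0,1.571]],
], gripper=6.4)

```text
t: 16.1
position: [0.6009, 0.0156, 0.1906]
tool_rot: [0.799, 0.602, 0.0, -0.0]
force: [-0.1, -0.2, -0.6]
opening: 0.753
grip_force: 0.0
```

```bash
python3 go.py 601,15,98,-16.2; python3 - <<'E'
from rig import imaging
from h import *
I=[]
for n in("top","side"):
    c=imaging.capture(n); q=cloud(c).reshape(-1,3); I.append(c["img"])
    for x,y,a,b,k in[(.6,.0135,.128,.138,"can"),(.47,.266,.093,.102,"rd"),(.568,.285,.1035,.112,"sq")]:
        r=q[(abs(q[:,0]-x)<.045)&(abs(q[:,1]-y)<.045)&(q[:,2]>a)&(q[:,2]<b)]
        if len(r)>30: print(n,k,len(r),r.mean(0)*1000,rect(r))
a=cv2.resize(I[0][100:280,100:340],(440,330),interpolation=cv2.INTER_CUBIC)
b=cv2.resize(I[1][90:240,190:350],(352,330),interpolation=cv2.INTER_CUBIC)
cv2.imwrite("pics/a2.png",np.hstack([a,b]))
E
```

```text
shift [-0.05  0.03  9.26] turn [ 0.    -0.     0.003] j [-0.02 -0.03  1.66  0.    1.51  0.26] t 16.1 p [600.9  15.6 190.6]
top can 38 [594.41334345   2.3892616  132.29011975] (array([593.1,   3. ]), array([ 9.5, 27.3]), 65.9)
top rd 434 [467.82502452 267.47258338  97.30345018] (array([467.7, 268.4]), array([53.8, 53.3]), 47.8)
top sq 452 [565.98024271 284.97367456 107.10867694] (array([566.2, 285.5]), array([50.2, 49.9]), 69.2)
side can 81 [601.07132905   7.90806302 131.67338232] (array([600.8,   8.1]), array([34.3, 31.8]), 49.5)
side rd 127 [469.58419424 261.13479901  97.12213068] (array([470.8, 263.2]), array([49.8, 50.6]), 60.4)
side sq 116 [567.59969995 278.51541357 107.13178991] (array([569.6, 281.3]), array([51.1, 49.6]), 69.4)
```

View pics/a2.png

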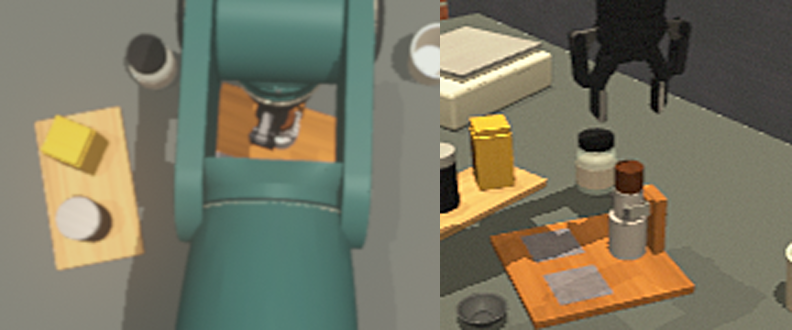

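Both tins stand upright on the board: the square tin at crop (75,145) and the round tin at crop (83,218). The gripper is over the canister lid at crop (628,175), with its fingers front and back.

Call:
arm_command([
  [[-0.05,0.08,1.5],[0,0,0.003]],
  [[-0.05,0.08,3],[0,0,0.003]],
  [[-0.05,0.08,4.5],[0,0,0.003]],
  [[-0.05,0.08,6],[0,0,0.003]],
  [[-0.05,0.08,7.5],[0,0,0.003]],
  [[-0.05,0.08,8.7],[0,0,0.003]],
  [[-0.05,0.08,9.4],[0,0,0.003]],
  [[-0.05,0.08,9.7],[0,0,0.003]],
  [[-0.05,0.08,9.7],[0,0,0.003]],
  [[-0.05,0.08,9.7],[0,0,0.003]],
])

```text
t: 17.2
position: [0.6021, 0.0143, 0.0939]
tool_rot: [0.801, 0.599, 0.0, 0.0]
force: [-0.0, -0.1, 0.7]
opening: 0.751
grip_force: 0.0
```

Call:
arm_command([
  [[0,0,0],[0,0,0]],
  [[0,0,0],[0,0,0]],
  [[0,0,0],[0,0,0]],
  [[0,0,0],[0,0,0]],
  [[0,0,0],[0,0,0]],
  [[0,0,0],[0,0,0]],
  [[0,0,0],[0,0,0]],
  [[0,0,0],[0,0,0]],
  [[0,0,0],[0,0,0]],
], gripper=3.0, squeeze=30)

```text
t: 18.1
position: [0.6021, 0.0143, 0.0939]
tool_rot: [0.801, 0.599, 0.0, 0.0]
force: [0.7, -0.0, 6.3]
opening: 0.413
grip_force: 30.1
```

```bash
python3 go.py 601.5,15,93,-16.2; python3 - <<'E'
from rig import imaging,env
from h import *
print(env.read_state()["force"],env.read_state()["torque"])
c=imaging.capture("side")["img"]
cv2.imwrite("pics/a3.png",cv2.resize(c[100:250,230:350],(480,600),interpolation=cv2.INTER_CUBIC))
E
```

```text
shift [ 0.05 -0.07  0.09] turn [ 0.001 -0.    -0.003] j [-0.02  0.03  1.76 -0.    1.35  0.27] t 18.1 p [602.1  14.3  93.9]
[ 0.66124702 -0.01277513  6.27634995] [-0.02621353 -0.0128873   0.04379448]
```

View pics/a3.png

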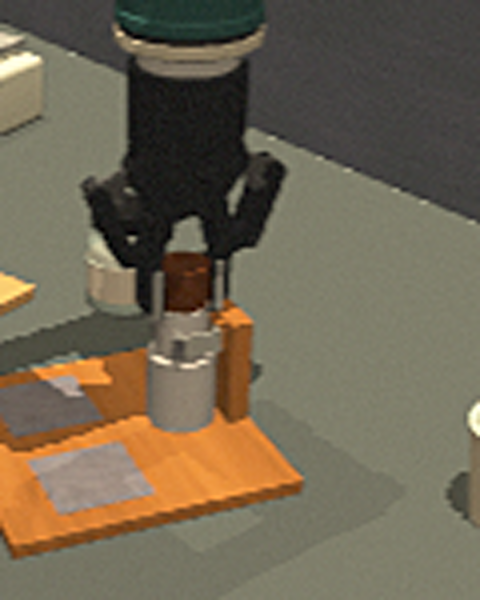

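The fingers hold the dark lid, at crop (187,280), just above the clip. I raise it 2.5 mm with a firmer grip.

Call:
arm_command([
  [[0,0,0],[0,0,0]],
  [[0,0,-0.05],[0,0,0]],
  [[0,0,-0.1],[0,0,0]],
  [[0,0,-0.15],[0,0,0]],
  [[0,0,-0.2],[0,0,0]],
  [[0,0,-0.25],[0,0,0]],
  [[0,0,-0.25],[0,0,0]],
  [[0,0,-0.25],[0,0,0]],
  [[0,0,-0.25],[0,0,0]],
], squeeze=60)

```text
t: 19.05
position: [0.6017, 0.0143, 0.0958]
tool_rot: [0.801, 0.599, -0.0, -0.0]
force: [0.6, 0.3, -2.7]
opening: 0.409
grip_force: 59.9
```

Call:
arm_command([
  [[0,0,-0.05],[0,0,0]],
  [[0,-0.1,-0.05],[0,0,0]],
  [[0,-0.2,-0.05],[0,0,0]],
  [[0,-0.3,-0.05],[0,0,0]],
  [[0,-0.4,-0.05],[0,0,0]],
  [[0,-0.5,-0.05],[0,0,0]],
  [[0,-0.6,-0.05],[0,0,0]],
  [[0,-0.7,-0.05],[0,0,0]],
  [[0,-0.8,-0.05],[0,0,0]],
  [[0,-0.9,-0.05],[0,0,0]],
  [[0,-1,-0.05],[0,0,0]],
])

```text
t: 20.15
position: [0.592, 0.0172, 0.0963]
tool_rot: [0.801, 0.599, -0.0, -0.0]
force: [1.9, -0.5, -1.0]
opening: 0.407
grip_force: 59.9
```

Call:
arm_command([
  [[0,-0.1,0],[0,0,0]],
  [[0,-0.2,0],[0,0,0]],
  [[0,-0.4,0],[0,0,0]],
  [[0,-0.6,0],[0,0,0]],
  [[0,-0.8,0],[0,0,0]],
  [[0,-1.0,0],[0,0,0]],
  [[0,-1.3,0],[0,0,0]],
  [[0,-1.6,0],[0,0,0]],
  [[0,-2,0],[0,0,0]],
  [[0,-2.4,0],[0,0,0]],
  [[0,-2.8,0],[0,0,0]],
  [[0,-3.3,0],[0,0,0]],
  [[0,-3.8,0],[0,0,0]],
  [[0,-4.3,0],[0,0,0]],
  [[0,-4.8,0],[0,0,0]],
  [[0,-5.2,0],[0,0,0]],
  [[0,-5.4,0],[0,0,0]],
  [[0,-5.4,0],[0,0,0]],
  [[0,-5.4,0],[0,0,0]],
])

```text
t: 22.05
position: [0.5405, 0.0323, 0.0964]
tool_rot: [0.801, 0.599, 0.0, 0.0]
force: [0.8, -0.4, -2.5]
opening: 0.404
grip_force: 60.0
```

```bash
python3 go.py 539,33,190,-16.2; python3 - <<'E'
from rig import imaging,env
from h import *
print(env.read_state()["force"],env.read_state()["torque"])
c=imaging.capture("side")["img"]
cv2.imwrite("pics/a4.png",cv2.resize(c[100:250,230:350],(480,600),interpolation=cv2.INTER_CUBIC))
E
```

```text
shift [ 0.02 -0.16 -9.36] turn [ 0.     0.    -0.003] j [ 0.01 -0.11  1.89 -0.    1.36  0.3 ] t 22.05 p [540.5  32.3  96.4]
[ 0.8199701  -0.43361457 -2.54856519] [0.01189413 0.00556399 0.00706556]
```

View pics/a4.png

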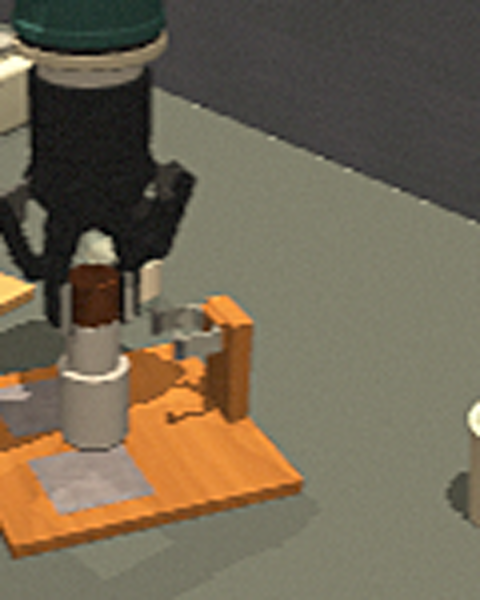

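The canister is out of the clip and upright at crop (97,370), with the clip empty at crop (185,325). It goes to the box next.

```bash
python3 go.py 486,-332,176,-16.2
```

```text
shift [-36.49   5.05  -7.97] turn [ 0.    -0.    -0.003] j [ 0.01 -0.11  1.89 -0.    1.36  0.3 ] t 22.1 p [540.5  32.3  96.3]
```

Call:
arm_command([
  [[0,0,-0.5],[0,0,0]],
  [[0,0,-2],[0,0,0]],
  [[0,0,-4],[0,0,0]],
  [[0,0,-6],[0,0,0]],
  [[0,0,-7.4],[0,0,0]],
  [[-1,0.1,-8],[0,0,0]],
  [[-3,0.4,-8],[0,0,0]],
  [[-6,0.8,-8],[0,0,0]],
  [[-9.5,1.3,-8],[0,0,0]],
  [[-13,1.8,-8],[0,0,0]],
  [[-16.5,2.3,-8],[0,0,0]],
  [[-20,2.8,-8],[0,0,0]],
  [[-23.5,3.3,-8],[0,0,0]],
  [[-27,3.7,-8],[0,0,0]],
  [[-30.5,4.2,-8],[0,0,0]],
  [[-33.5,4.6,-8],[0,0,0]],
  [[-35.5,4.9,-8],[0,0,0]],
  [[-36.5,5.05,-8],[0,0,0]],
  [[-36.5,5.05,-8],[0,0,0]],
  [[-36.5,5.05,-8],[0,0,0]],
])

```text
t: 24.1
position: [0.4858, -0.3316, 0.1762]
tool_rot: [0.801, 0.599, 0.0, -0.0]
force: [-0.7, 0.0, -2.1]
opening: 0.406
grip_force: 60.0
```

```bash
python3 go.py 486,-332,87,-16.2; python3 - <<'E'
from rig import imaging,env
from h import *
c=imaging.capture("side")["img"]
cv2.imwrite("pics/a5.png",cv2.resize(c[150:350,270:450],(540,600),interpolation=cv2.INTER_CUBIC))
E
```

```text
shift [-0.04  0.04  8.92] turn [-0.    -0.    -0.003] j [-0.64 -0.05  1.7   0.    1.49 -0.36] t 24.1 p [ 485.8 -331.6  176.2]
```

View pics/a5.png

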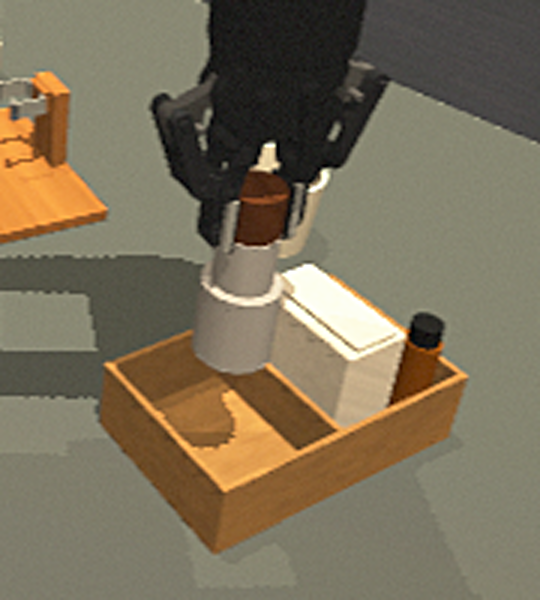

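The canister hangs upright over the empty half at crop (237,320), clear of the bag at crop (335,330). I lower it.

Call:
arm_command([
  [[0,0,0.5],[0,0,0]],
  [[0,0,2],[0,0,0]],
  [[0,0,3.5],[0,0,0]],
  [[0,0,5],[0,0,0]],
  [[0,0,6.3],[0,0,0]],
  [[0,0,7.4],[0,0,0]],
  [[0,0,8.2],[0,0,0]],
  [[0,0,8.6],[0,0,0]],
  [[0,0,8.8],[0,0,0]],
  [[0,0,8.9],[0,0,0]],
  [[0,0,8.95],[0,0,0]],
  [[0,0,8.95],[0,0,0]],
])

```text
t: 25.35
position: [0.4859, -0.3322, 0.0872]
tool_rot: [0.801, 0.599, 0.0, 0.0]
force: [0.0, -0.1, -1.3]
opening: 0.405
grip_force: 60.0
```

Call:
arm_command([
  [[0,0,0.03],[0,0,0]],
  [[0,0,0.06],[0,0,0]],
  [[0,0,0.09],[0,0,0]],
  [[0,0,0.09],[0,0,0]],
])

```text
t: 25.75
position: [0.4859, -0.3321, 0.086]
tool_rot: [0.801, 0.599, 0.0, 0.0]
force: [-0.3, -0.4, -0.9]
opening: 0.408
grip_force: 60.2
```

Call:
arm_command([
  [[0,0,0],[0,0,0]],
  [[0,0,0],[0,0,0]],
  [[0,0,0],[0,0,0]],
  [[0,0,0],[0,0,0]],
  [[0,0,0],[0,0,0]],
], gripper=5.4)

```text
t: 26.25
position: [0.4859, -0.3321, 0.0859]
tool_rot: [0.801, 0.599, -0.0, 0.0]
force: [0.2, 0.3, -0.6]
opening: 0.63
grip_force: 0.0
```

Call:
arm_command([
  [[0,0,-0.5],[0,0,0]],
  [[0,0,-1.5],[0,0,0]],
  [[0,0,-3],[0,0,0]],
  [[0,0,-5],[0,0,0]],
  [[0,0,-7],[0,0,0]],
  [[0,0,-9],[0,0,0]],
  [[0,0,-10.5],[0,0,0]],
  [[0,0,-11],[0,0,0]],
  [[0,0,-11],[0,0,0]],
])

```text
t: 27.15
position: [0.486, -0.3322, 0.1967]
tool_rot: [0.801, 0.599, 0.0, 0.001]
force: [0.8, 0.4, -0.2]
opening: 0.634
grip_force: 0.0
```

```bash
python3 go.py 470.1,268.3,190,73.8; python3 - <<'E'
from rig import imaging,env
from h import *
c=imaging.capture("side")
P=cloud(c).reshape(-1,3); r=P[(abs(P[:,0]-.486)<.04)&(abs(P[:,1]+.335)<.04)&(P[:,2]>.11)&(P[:,2]<.135)]; print(np.percentile(r[:,2],[50,95])*1000,r.mean(0))
cv2.imwrite("pics/a6.png",cv2.resize(c["img"][150:350,270:450],(540,600),interpolation=cv2.INTER_CUBIC))
E
```

```text
shift [ 57.16 -18.47   0.63] turn [ 1.000e-03  1.000e-03 -1.574e+00] j [-0.64 -0.06  1.68 -0.    1.52 -0.36] t 27.15 p [ 486.  -332.2  196.7]
[123.64874487 125.43927226] [ 0.482594   -0.338311    0.12153148]
```

View pics/a6.png

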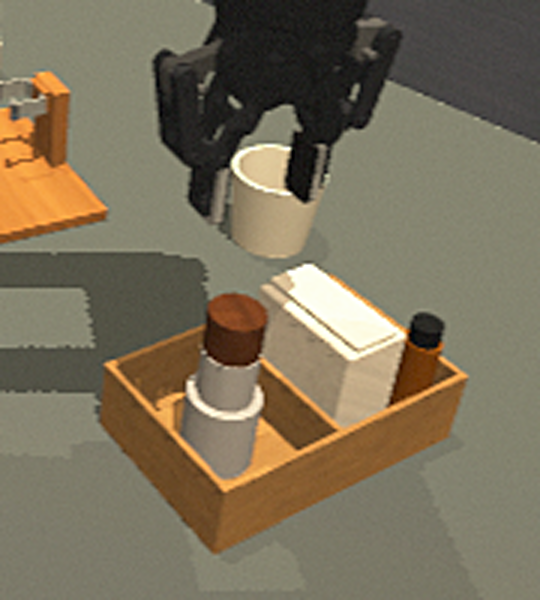

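The canister stands upright in the empty half, lid at crop (235,325), with its top at 124 mm as expected. The tins go back now, the round one first.

Call:
arm_command([
  [[2,-0.6,0],[0,0,-0.1]],
  [[5,-1.6,0],[0,0,-0.2]],
  [[9,-2.9,0],[0,0,-0.3]],
  [[13,-4.2,0],[0,0,-0.4]],
  [[17,-5.5,0],[0,0,-0.5]],
  [[21,-6.8,0],[0,0,-0.6]],
  [[25,-8.1,0],[0,0,-0.7]],
  [[29,-9.4,0],[0,0,-0.8]],
  [[33,-10.7,0],[0,0,-0.9]],
  [[37,-12,0],[0,0,-1]],
  [[41,-13.3,0],[0,0,-1.1]],
  [[45,-14.5,0],[0,0,-1.2]],
  [[49,-15.8,0.3],[0,0,-1.3]],
  [[52.5,-17,0.6],[0,0,-1.4]],
  [[55.3,-17.9,0.6],[0,0,-1.5]],
  [[56.8,-18.3,0.6],[0,0,-1.574]],
  [[57.15,-18.45,0.6],[0,0,-1.574]],
  [[57.15,-18.45,0.6],[0,0,-1.574]],
  [[57.15,-18.45,0.6],[0,0,-1.574]],
], gripper=7.2, squeeze=40)

```text
t: 29.1
position: [0.47, 0.2675, 0.1895]
tool_rot: [0.142, 0.99, -0.0, -0.0]
force: [0.2, 0.8, 0.2]
opening: 0.84
grip_force: 0.0
```

```bash
python3 go.py 470.1,268.3,45.4,73.8
```

```text
shift [1.000e-02 8.000e-02 1.441e+01] turn [-0.001 -0.    -0.002] j [ 0.47 -0.16  1.78 -0.    1.52 -0.82] t 29.1 p [470.  267.5 189.5]
```

Call:
arm_command([
  [[0,0.05,1.5],[0,0,0]],
  [[0,0.05,4],[0,0,0]],
  [[0,0.05,6.5],[0,0,0]],
  [[0,0.05,8.5],[0,0,0]],
  [[0,0.05,10.5],[0,0,0]],
  [[0,0.05,12.3],[0,0,0]],
  [[0,0.05,13.5],[0,0,0]],
  [[0,0.05,14.2],[0,0,0]],
  [[0,0.05,14.4],[0,0,0]],
  [[0,0.05,14.4],[0,0,0]],
  [[0,0.05,14.4],[0,0,0]],
])

```text
t: 30.2
position: [0.4706, 0.2689, 0.0466]
tool_rot: [0.141, 0.99, 0.0, 0.0]
force: [0.6, 1.1, 0.9]
opening: 0.839
grip_force: 0.0
```

Call:
arm_command([
  [[0,0,0],[0,0,0]],
  [[0,0,0],[0,0,0]],
  [[0,0,0],[0,0,0]],
  [[0,0,0],[0,0,0]],
  [[0,0,0],[0,0,0]],
  [[0,0,0],[0,0,0]],
  [[0,0,0],[0,0,0]],
  [[0,0,0],[0,0,0]],
], gripper=4.8)

```text
t: 31.0
position: [0.4705, 0.2689, 0.0467]
tool_rot: [0.141, 0.99, 0.0, 0.0]
force: [-1.0, -0.5, 5.9]
opening: 0.636
grip_force: 42.2
```

```bash
python3 go.py 506.2,-6.4,125.4,73.8
```

```text
shift [-11.11 -25.44  -7.88] turn [ 0.001  0.001 -0.   ] j [ 0.47 -0.06  1.93 -0.    1.27 -0.82] t 31.0 p [470.5 268.9  46.7]
```

Call:
arm_command([
  [[0,0,-0.5],[0,0,0]],
  [[0,0,-2],[0,0,0]],
  [[0,0,-4],[0,0,0]],
  [[0,0,-6],[0,0,0]],
  [[0,0,-7.5],[0,0,0]],
  [[-0.5,-1.1,-8],[0,0,0]],
  [[-1.5,-3.4,-8],[0,0,0]],
  [[-2.7,-6.1,-8],[0,0,0]],
  [[-3.9,-8.9,-8],[0,0,0]],
  [[-5.1,-11.6,-8],[0,0,0]],
  [[-6.3,-14.3,-8],[0,0,0]],
  [[-7.5,-17,-8],[0,0,0]],
  [[-8.7,-19.8,-8],[0,0,0]],
  [[-9.9,-22.5,-8],[0,0,0]],
  [[-10.7,-24.4,-8],[0,0,0]],
  [[-11.1,-25.2,-8],[0,0,0]],
  [[-11.1,-25.4,-8],[0,0,0]],
  [[-11.1,-25.4,-8],[0,0,0]],
  [[-11.1,-25.4,-8],[0,0,0]],
])

```text
t: 32.9
position: [0.5058, -0.0055, 0.1259]
tool_rot: [0.141, 0.99, 0.0, -0.0]
force: [-0.5, 0.7, -3.7]
opening: 0.633
grip_force: 43.0
```

Call:
arm_command([
  [[0,0,0.5],[0,0,0]],
  [[0,0,2],[0,0,0]],
  [[0,0,3.5],[0,0,0]],
  [[0,0,5],[0,0,0]],
  [[0,0,6],[0,0,0]],
  [[0,0,7],[0,0,0]],
  [[0,0,7.5],[0,0,0]],
  [[0,0,7.8],[0,0,0]],
  [[0,0,7.9],[0,0,0]],
  [[0,0,7.95],[0,0,0]],
  [[0,0,7.95],[0,0,0]],
])

```text
t: 34.0
position: [0.5061, -0.0061, 0.0468]
tool_rot: [0.141, 0.99, 0.0, 0.0]
force: [-0.0, 0.2, -3.1]
opening: 0.633
grip_force: 43.0
```

Call:
arm_command([
  [[0,0,0],[0,0,0]],
  [[0,0,0],[0,0,0]],
  [[0,0,0],[0,0,0]],
  [[0,0,0],[0,0,0]],
  [[0,0,0],[0,0,0]],
], gripper=7.2)

```text
t: 34.5
position: [0.506, -0.0061, 0.0465]
tool_rot: [0.141, 0.99, 0.0, 0.0]
force: [0.1, -0.2, -0.7]
opening: 0.842
grip_force: 0.0
```

```bash
python3 go.py 569.8,285.6,150,69.5
```

```text
shift [  2.01  29.8  -10.35] turn [0.    0.    0.075] j [-0.06 -0.14  2.01 -0.    1.28 -1.35] t 34.5 p [506.   -6.1  46.5]
```

Call:
arm_command([
  [[0,0,-1],[0,0,0]],
  [[0,0,-3],[0,0,0]],
  [[0,0,-5.5],[0,0,0]],
  [[0,0,-8],[0,0,0]],
  [[0,0,-10],[0,0,0]],
  [[0.1,2,-10.4],[0,0,0.01]],
  [[0.4,5.5,-10.4],[0,0,0.02]],
  [[0.6,9,-10.4],[0,0,0.03]],
  [[0.9,12.5,-10.4],[0,0,0.04]],
  [[1.1,16,-10.4],[0,0,0.05]],
  [[1.3,19.5,-10.4],[0,0,0.06]],
  [[1.5,23,-10.4],[0,0,0.075]],
  [[1.8,26.5,-10.4],[0,0,0.075]],
  [[1.95,28.8,-10.4],[0,0,0.075]],
  [[2,29.8,-10.4],[0,0,0.075]],
  [[2,29.8,-10.4],[0,0,0.075]],
  [[2,29.8,-10.4],[0,0,0.075]],
  [[2,29.8,-10.4],[0,0,0.075]],
])

```text
t: 36.3
position: [0.5699, 0.2846, 0.1507]
tool_rot: [0.178, 0.984, -0.0, 0.0]
force: [0.2, 0.3, -0.5]
opening: 0.841
grip_force: 0.0
```

```bash
python3 go.py 569.8,285.6,51,69.5; python3 - <<'E'
from rig import imaging
from h import *
for n in("top","side"):
    q=cloud(imaging.capture(n)).reshape(-1,3)
    for x,y,a,b,k in[(.504,-.007,.093,.102,"rd")]:
        r=q[(abs(q[:,0]-x)<.045)&(abs(q[:,1]-y)<.045)&(q[:,2]>a)&(q[:,2]<b)]
        if len(r)>30: print(n,k,len(r),r.mean(0)*1000,rect(r))
E
```

```text
shift [0.04 0.09 9.97] turn [-0.     0.    -0.001] j [ 0.42  0.07  1.63 -0.    1.45 -0.79] t 36.3 p [569.9 284.6 150.7]
top rd 424 [503.62057959  -6.34981247  97.31851495] (array([503.8,  -6.1]), array([51.9, 51.3]), 1.2)
side rd 210 [505.47641674 -11.7606069   97.07583095] (array([507.1,  -9.7]), array([52.5, 53. ]), 17.4)
```

The round tin is back within 1 mm of where it started. Next is the square tin.

Call:
arm_command([
  [[0,0.08,1.5],[0,0,0]],
  [[0,0.08,3],[0,0,0]],
  [[0,0.08,4.5],[0,0,0]],
  [[0,0.08,6],[0,0,0]],
  [[0,0.08,7.5],[0,0,0]],
  [[0,0.08,8.8],[0,0,0]],
  [[0,0.08,9.6],[0,0,0]],
  [[0,0.08,9.95],[0,0,0]],
  [[0,0.08,9.95],[0,0,0]],
  [[0,0.08,9.95],[0,0,0]],
])

```text
t: 37.4
position: [0.5704, 0.2865, 0.0515]
tool_rot: [0.178, 0.984, 0.0, 0.0]
force: [0.5, 0.6, 0.6]
opening: 0.842
grip_force: 0.0
```

Call:
arm_command([
  [[0,0,0],[0,0,0]],
  [[0,0,0],[0,0,0]],
  [[0,0,0],[0,0,0]],
  [[0,0,0],[0,0,0]],
  [[0,0,0],[0,0,0]],
  [[0,0,0],[0,0,0]],
  [[0,0,0],[0,0,0]],
  [[0,0,0],[0,0,0]],
], gripper=4.8)

```text
t: 38.2
position: [0.5705, 0.2865, 0.0517]
tool_rot: [0.178, 0.984, 0.0, 0.0]
force: [-0.7, -0.9, 6.2]
opening: 0.629
grip_force: 43.4
```

```bash
python3 go.py 536.6,81.7,131,69.5
```

```text
shift [ -4.   -20.36  -7.94] turn [0.001 0.001 0.   ] j [ 0.43  0.14  1.71 -0.    1.29 -0.79] t 38.2 p [570.5 286.5  51.7]
```

Call:
arm_command([
  [[0,0,-0.5],[0,0,0]],
  [[0,0,-2],[0,0,0]],
  [[0,0,-4],[0,0,0]],
  [[0,0,-6],[0,0,0]],
  [[0,0,-7.5],[0,0,0]],
  [[-0.2,-1,-8],[0,0,0]],
  [[-0.6,-3,-8],[0,0,0]],
  [[-1.1,-5.5,-8],[0,0,0]],
  [[-1.6,-8,-8],[0,0,0]],
  [[-2.1,-10.5,-8],[0,0,0]],
  [[-2.6,-13,-8],[0,0,0]],
  [[-3,-15.5,-8],[0,0,0]],
  [[-3.5,-18,-8],[0,0,0]],
  [[-3.8,-19.4,-8],[0,0,0]],
  [[-4,-20.1,-8],[0,0,0]],
  [[-4,-20.35,-8],[0,0,0]],
  [[-4,-20.35,-8],[0,0,0]],
  [[-4,-20.35,-8],[0,0,0]],
])

```text
t: 40.0
position: [0.5364, 0.0823, 0.1308]
tool_rot: [0.178, 0.984, 0.0, -0.0]
force: [0.4, 0.6, -3.4]
opening: 0.63
grip_force: 42.9
```

Call:
arm_command([
  [[0,0,0.5],[0,0,0]],
  [[0,0,2],[0,0,0]],
  [[0,0,3.5],[0,0,0]],
  [[0,0,5],[0,0,0]],
  [[0,0,6],[0,0,0]],
  [[0,0,7],[0,0,0]],
  [[0,0,7.5],[0,0,0]],
  [[0,0,7.8],[0,0,0]],
  [[0,0,7.9],[0,0,0]],
  [[0,0,7.95],[0,0,0]],
  [[0,0,7.95],[0,0,0]],
])

```text
t: 41.1
position: [0.5365, 0.0817, 0.0518]
tool_rot: [0.178, 0.984, 0.0, 0.0]
force: [0.1, -1.0, -3.1]
opening: 0.622
grip_force: 42.9
```

Call:
arm_command([
  [[0,0,0],[0,0,0]],
  [[0,0,0],[0,0,0]],
  [[0,0,0],[0,0,0]],
  [[0,0,0],[0,0,0]],
  [[0,0,0],[0,0,0]],
], gripper=7.2)

```text
t: 41.6
position: [0.5364, 0.0817, 0.0515]
tool_rot: [0.178, 0.984, 0.0, 0.0]
force: [0.7, 0.8, 0.1]
opening: 0.842
grip_force: 0.0
```

Call:
arm_command([
  [[0,0,-1],[0,0,0]],
  [[0,0,-3],[0,0,0]],
  [[0,0,-5.5],[0,0,0]],
  [[0,0,-8],[0,0,0]],
  [[0,0,-10.5],[0,0,0]],
  [[0,0,-13],[0,0,0]],
  [[0,3,-14],[0,0,0]],
  [[0,7,-14],[0,0,0]],
  [[0,11,-14],[0,0,0]],
  [[0,15,-14],[0,0,0]],
  [[0,19,-14],[0,0,0]],
  [[0,22,-14],[0,0,0]],
  [[0,24,-14],[0,0,0]],
  [[0,25,-14],[0,0,0]],
  [[0,25,-14],[0,0,0]],
  [[0,25,-14],[0,0,0]],
])

```text
t: 43.2
position: [0.6238, 0.3152, 0.1917]
tool_rot: [0.178, 0.984, -0.0, 0.0]
force: [0.7, -0.1, -0.4]
opening: 0.845
grip_force: 0.0
```

```bash
python3 - <<'E'
from rig import imaging
from h import *
for n in("top","side"):
    c=imaging.capture(n); q=cloud(c).reshape(-1,3); cv2.imwrite(f"pics/end_{n}.png",c["img"])
    for x,y,a,b,k in[(.504,-.007,.093,.102,"rd"),(.533,.081,.1035,.112,"sq"),(.486,-.335,.118,.13,"can")]:
        r=q[(abs(q[:,0]-x)<.045)&(abs(q[:,1]-y)<.045)&(q[:,2]>a)&(q[:,2]<b)]
        if len(r)>30: print(n,k,len(r),r.mean(0)*1000,rect(r))
E
```

```text
top rd 417 [503.80219159  -6.31352951  97.42082269] (array([503.9,  -6.1]), array([51.9, 51.3]), 1.4)
top sq 458 [532.68834926  81.67192889 107.36037811] (array([532.9,  82. ]), array([50.1, 49.7]), 70.2)
top can 201 [ 483.82645629 -331.67089632  124.3924037 ] (array([ 483.8, -332.4]), array([31.9, 35.9]), 1.4)
side rd 213 [504.86988134 -11.85927371  97.11903938] (array([507.3,  -9.6]), array([53.2, 52.9]), 51.4)
side sq 179 [534.114977    75.78309765 107.04338188] (array([535.7,  78.2]), array([52.3, 49.8]), 70.3)
side can 253 [ 484.1253976  -336.93578431  123.60634146] (array([ 486., -336.]), array([34.7, 35. ]), 55.8)
```

View pics/end_side.png

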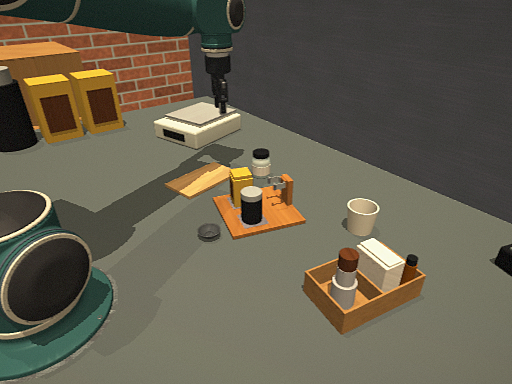

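The tins are back on the stand at (241,185) and (252,206), both within 1 mm of their start positions. The canister stands in the box at (345,280), the bystanders have not moved and the gripper is clear.

```bash
python3 -c "
from rig import env
print(env.hand_in())"
```

```text
the job is handed in; nothing more can be done
None
```

The job is handed in: the canister stands upright in the empty half of the gift box, both tins are back within about 1 mm of where they started, and everything is released. It took about 43 s of the 136 s; the judge's result was not shown.

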